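# Wipe the off-cuts from the top plate and slide it off the stack

## Robot

A 6-joint arm with a two-finger parallel gripper is mounted at the origin on a cart in front of the work surface, level with it; the furniture and walls round the work are solid. World frame = base frame: x ahead of the robot, y to its left, z up, the work surface at z = 0. Lengths are in mm, angles in rad, forces in N, time in s.
With the tool pointing down it reaches from about 275 to 825 mm from the base axis. Payload 5.2 kg.
Tool frame: the origin (TCP) lies at the very end of the fingers, on their centre line; the grasp point (between the pads) lies 19 mm behind it; z points along the fingers, y is the direction in which the jaws open and shut (so a half turn about z gives the same grasp; the last joint's range is limited). The gripper opens to 93 mm and grips with 3 to 60 N. Pads are 15 mm wide; open, the fingers measure 128 mm over their backs; the gripper's body (75 mm by 188 mm) begins 65 mm behind the grasp point.
Start: joints at [0.911, 0.259, 1.535, -0, 1.348, -0.203], TCP at [242.573, 493.623, 218.653] pointing down, gripper open.
Joint ranges: [-3.14, 3.14], [-0.91, 2.08], [0.19, 2.58], [-1.22, 4.36], [0.22, 2.71], [-3.12, 3.12]. Speed limits (rad/s): [2.57, 2.57, 3.14, 3.14, 3.14, 3.14].

## Interface

Orientations are given as [roll, pitch, yaw] about the fixed x, y, z axes, in that order (R = Rz(yaw) Ry(pitch) Rx(roll)).
In Python, from bench import robot gives the robot as it stands. The module is installed in compiled form; this text tells all that it offers. Calls block until the motion is done:
- robot.move_ptp(position, orientation): joint-space move of the TCP to a pose.
- robot.move_linear(position, ori=None, speed=150, f_stop=None): straight line of the TCP; ori=None keeps the orientation; speed is the mean speed in mm/s. With f_stop (N) it stops when the force on the tool has changed by that much, and returns True; else False.
- robot.move_j(angles): joint-space move.
- robot.move_gripper(opening): opening from 0.0 (shut) to 1.0 (fully open); the grip force is fixed at half the most; returns when the fingers have stopped.
- robot.sleep(seconds).
- robot.inverse_kinematics(position, orientation): joint angles nearest the present ones, or None.
- robot.get_image(name): name is "scene" or "top" or "wrist"; returns a dict with "img" (420x560x3 uint8, blue, green, red), "fovy" (degrees; the focal length in pixels is half the picture's height over the tangent of half this angle, whatever the lens; pixels are square), "cx", "cy" (the principal point, pixels), "eye" and "orientation" of the camera in the world. Camera axes: x right, y down, z forward; pixel columns grow to the right and rows downward; lengths in mm; the calibration is good to about 2 mm. A picture is of the moment at which its call begins. There is no depth.
A pose or a line that the arm cannot do raises robot.MotionError and nothing moves.
- robot.hand_in(): hands the job in, once; it reports no verdict.
Readings, each from a call of its own:
- robot.current_t(): time.
- robot.current_qpos(): joint angles.
- robot.current_joint_vel(): joint speeds.
- robot.current_joint_efforts(): joint torques, N m.
- robot.current_tcp_pos(): TCP position.
- robot.current_eef_rot(): TCP orientation.
- robot.current_contact_force(): force on the tool from outside, world axes, zero at the start.
- robot.current_ft_torque(): the same for the moment, N m.
- robot.current_gripper_width(): opening from 0.0 (shut) to 1.0 (fully open).
Only numpy, scipy, OpenCV 4.12 (cv2) and the standard library are available. Lean on these libraries where they do the work, as an engineer would, in place of code of your own. Each camera call takes 0.05 s, during which the arm holds its last target.

## Task

Take the wooden scraper block from its flat grey pad and wipe all four off-cuts off the top plate of the stack, over the rack's far lip into the steel tray, without touching the off-cuts with the fingers; then stand the scraper back upright on its pad, lengthwise and roughly in the middle. After that push the cleared top plate sideways off the stack, sliding it and never lifting it, until it lies squarely and roughly centred on the empty stand, clear of the two plates below, which stay where they are. Leave the other things on the worktop alone.

Things in the scene. Friction and masses are not known exactly. Their poses are not given: they have to be found in the camera images.
- rack: Fixed aluminium rack holding three stacked white plates; 150 mm wide (y). Origin on the worktop under the stack's middle; x points to the tray, y to the left. The stack's top face is 65 mm high. Far side (+x): a stop lip, flat top 63 mm high from x = 77.5 to 91.5 mm, over the tray's near wall. Near side: a lip only 32 mm high. Sides +y and -y open.
- tray: Fixed open steel tray beyond the rack's far lip, 110 mm (x) by 190 mm (y), 36 mm high, walls and floor 4 mm. Origin under its centre on the worktop, axes parallel to the rack's, centre 143 mm along the rack's x.
- stand: Fixed empty steel stand: a flat low table, 170 mm (x) by 150 mm (y), top 48 mm high (2 mm below the top plate's underside), no rim. Origin on the worktop under its centre, axes parallel to the rack's. It is left or right of the rack, centres 155 to 165 mm apart, leaving a 10 to 20 mm gap to the plates.
- pad: Fixed flat grey plastic pad for the scraper, 170 mm (its x) by 70 mm (its y), 6 mm thick, on the other side of the rack from the stand. Origin on the worktop under its centre.
- scraper: Wooden scraper block, about 0.16 kg, standing on its flat rubber sole on the pad. Lower block 130 mm long (x) by 32 mm (y), 24 mm high; above it a grip rib in the middle, 80 mm long (x), 24 mm thick (y), from 24 to 68 mm high, to be pinched across its thickness. Origin at the centre of the sole, z up. Both long sides are alike.
- plate_top: White plastic plate, 150 mm (its x) by 140 mm (its y), 15 mm thick, 0.3 kg, flat and smooth. Origin at the centre of its underside. Top plate of the stack, its underside 50 mm above the worktop at the start, x and y as the rack's.
- plate_mid: White plastic plate, 150 mm (its x) by 140 mm (its y), 15 mm thick, 0.3 kg, flat and smooth. Origin at the centre of its underside. Middle plate of the stack, underside 35 mm above the worktop. It only lies there, held by friction.
- plate_low: White plastic plate, 150 mm (its x) by 140 mm (its y), 15 mm thick, 0.3 kg, flat and smooth. Origin at the centre of its underside. Lowest plate of the stack, underside 20 mm above the worktop.
- chip_0: Flat grey plastic off-cut number 0, irregular, about 30 x 24 mm and 8 mm thick, 12 g; at the start it lies loose on the top plate. Origin at the centre of its underside. At the start its centre is between 18 mm nearer and 52 mm farther (along the rack's x) than the plate's middle and within 40 mm of it sideways.
- chip_1: Flat grey plastic off-cut number 1, irregular, about 30 x 24 mm and 8 mm thick, 12 g; at the start it lies loose on the top plate. Origin at the centre of its underside. At the start its centre is between 18 mm nearer and 52 mm farther (along the rack's x) than the plate's middle and within 40 mm of it sideways.
- chip_2: Flat grey plastic off-cut number 2, irregular, about 30 x 24 mm and 8 mm thick, 12 g; at the start it lies loose on the top plate. Origin at the centre of its underside. At the start its centre is between 18 mm nearer and 52 mm farther (along the rack's x) than the plate's middle and within 40 mm of it sideways.
- chip_3: Flat grey plastic off-cut number 3, irregular, about 30 x 24 mm and 8 mm thick, 12 g; at the start it lies loose on the top plate. Origin at the centre of its underside. At the start its centre is between 18 mm nearer and 52 mm farther (along the rack's x) than the plate's middle and within 40 mm of it sideways.
- flask: Bystander: conical glass flask, 64 mm wide, 105 mm high. Origin at the centre of its underside.
- bottle: Bystander: clear bottle with a blue screw cap, 57 mm wide, 111 mm high. Origin at the centre of its underside.
- spanner: Bystander: double open-ended spanner lying flat in front of the rack's left, 132 mm long along its y.
- screwdriver: Bystander: screwdriver lying in front of the rack's right, 190 mm long along its y.
- tape: Bystander: roll of tape lying flat, 98 mm wide, 25 mm high.

How it is judged:
By the outcome, as a careful person would: the job done as asked, in the order asked, and still so for the second after the job is handed in, with the robot touching nothing.
It also fails if it takes over 72 s, if anything falls off the work surface, if the arm or the gripper's body presses on something with over 40 N, if the wrist force passes 120 N, or if a joint passes its speed limit or range.

## Working session

There is one attempt and no reset: what is moved stays moved. The work goes in short steps, each a Python script; the robot and the scene stay as the last script left them, time stands still between calls to the robot, and variables do not carry over. Pictures are saved under pics/ and viewed, and the job is handed in when it is done.

```bash
mkdir -p pics; ls; python3 - <<'E'
from bench import robot
import cv2
for n in ["scene","top","wrist"]:
    d=robot.get_image(n); cv2.imwrite(f"pics/{n}0.png",d["img"])
    print(n,d["fovy"],d["cx"],d["cy"],d["eye"],d["orientation"])
print(robot.current_t(),robot.current_eef_rot())
E
```

```text
pics
scene 42.66906637519917 280.3793637535395 218.4379358393417 [  -44.10446241 -1070.79678499   942.90939116] [-2.20777063  0.02019977 -0.54317334]
top 49.72493298383833 276.60068041147605 204.17470579750508 [ 427.10209135  -16.91722266 1162.72351061] [-3.02169488  0.00714568 -1.59191712]
wrist 62.541113045593036 284.8220011316764 208.36683653883102 [169.82159658 530.10038318 382.27558097] [2.84453375e+00 1.84391102e-03 1.11375456e+00]
0.15 [-3.14023851e+00 -2.65658584e-04  2.68477135e+00]
```

View pics/top0.png

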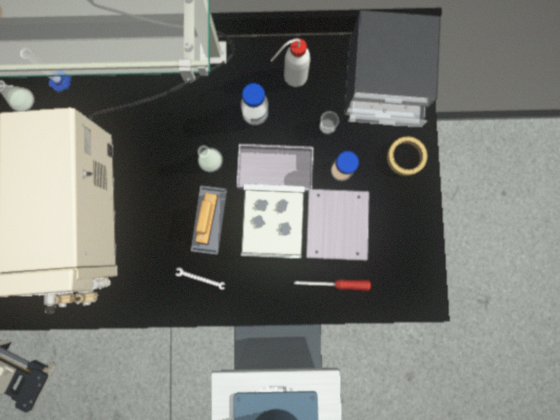

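View pics/scene0.png

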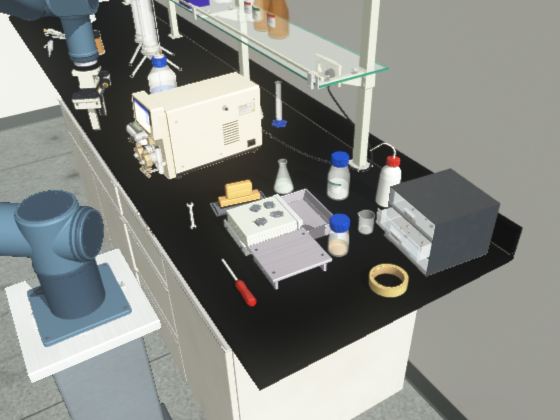

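View pics/wrist0.png

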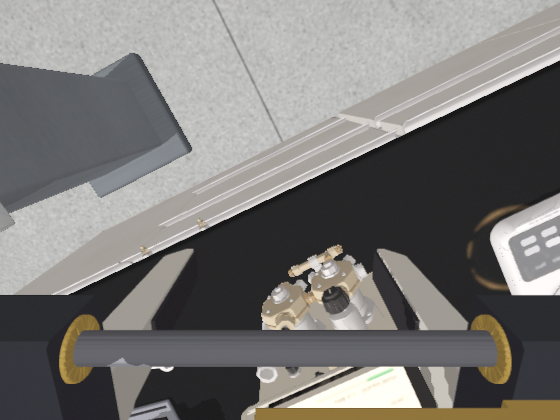

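The top view shows the pad with the scraper (about 208,218), the stack with four chips (273,222), the tray (275,165), the stand on the right (338,224), the spanner (200,279) and the screwdriver (335,284). I'll enlarge it and project some points.

```bash
cat > h.py <<'E'
import numpy as np, cv2
from scipy.spatial.transform import Rotation as R
def cam(d): 
    f=210/np.tan(np.radians(d["fovy"]/2)); return f,d["cx"],d["cy"],np.array(d["eye"]),R.from_euler("xyz",d["orientation"]).as_matrix()
def p2w(c,u,v,z):
    f,cx,cy,e,M=c; r=M@np.array([(u-cx)/f,(v-cy)/f,1]); return e+r*(z-e[2])/r[2]
def w2p(c,p):
    f,cx,cy,e,M=c; q=M.T@(np.array(p,float)-e); return np.array([f*q[0]/q[2]+cx,f*q[1]/q[2]+cy])
def snap(robot,n,fn):
    import pickle
    d=robot.get_image(n); cv2.imwrite(f"pics/{fn}.png",d["img"]); pickle.dump(d,open(f"pics/{fn}.pkl","wb")); return d
def crop(fn,x0,y0,x1,y1,k,out):
    im=cv2.imread(f"pics/{fn}.png")[y0:y1,x0:x1]; cv2.imwrite(f"pics/{out}.png",cv2.resize(im,None,fx=k,fy=k,interpolation=cv2.INTER_CUBIC))
E
python3 - <<'E'
from h import *
from bench import robot
c=cam(snap(robot,"top","top1"))
crop("top1",180,130,380,280,4,"top1c")
print(p2w(c,273,222,65),p2w(c,338,224,48),p2w(c,275,165,36),p2w(c,208,219,6),p2w(c,206,218,60))
print(robot.current_tcp_pos())
E
```

```text
[516.09147437  -2.20488176  65.        ] [ 509.0612777  -161.89824766   48.        ] [662.91126602  -9.79344128  36.        ] [532.19860315 165.04228016   6.        ] [529.8518808  161.43408129  60.        ]
[242.36194234 493.36983624 218.1603783 ]
```

View pics/top1c.png

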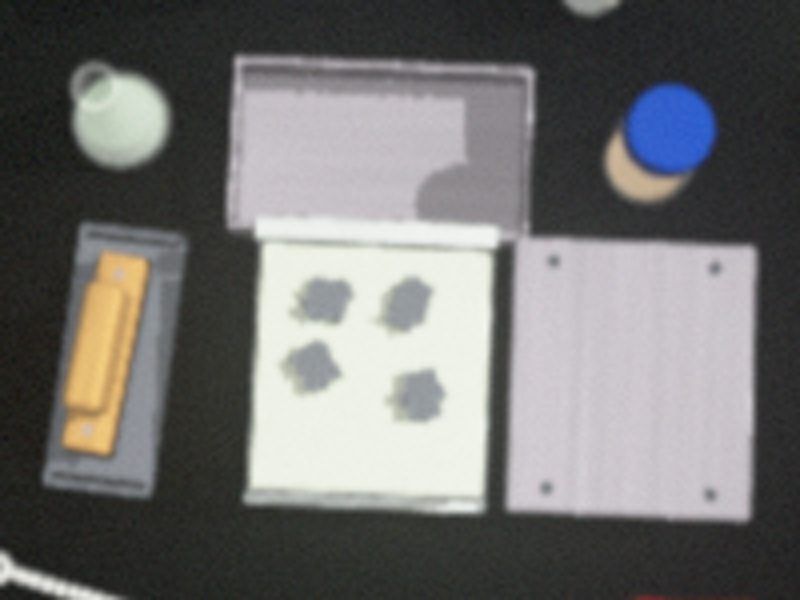

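```bash
python3 - <<'E'
from h import *
from bench import robot
p=np.pi
robot.move_linear([242,490,320],speed=250)
robot.move_linear([330,150,320],[p,0,p],speed=350)
robot.move_linear([420,120,290],[p,0,p],speed=250)
d=snap(robot,"wrist","w1")
robot.move_linear([420,-40,290],[p,0,p],speed=300)
d=snap(robot,"wrist","w2")
print(robot.current_t(),robot.current_tcp_pos(),robot.current_qpos(),d["eye"],d["orientation"])
E
```

```text
3.4083 [419.67751061 -38.52000913 290.43962387] [-3.58381794e-01 -2.31214549e-02  1.68493308e+00  9.11871507e-04
  1.47919718e+00 -1.93005989e+00] [338.39205767 -38.57338702 454.77193752] [ 2.84334082e+00 -6.95343771e-04  1.56995160e+00]
```

View pics/w1.png

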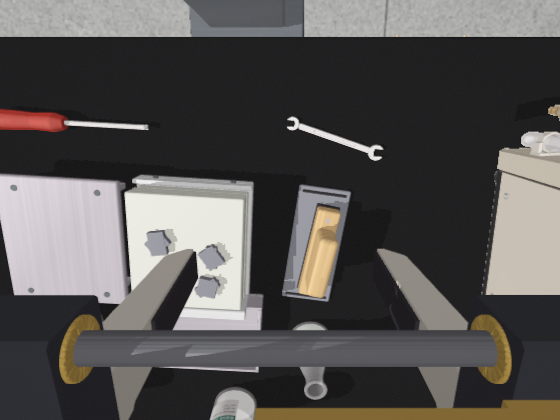

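View pics/w2.png

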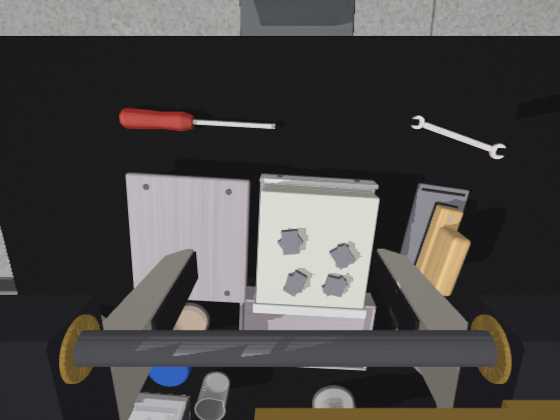

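w1 shows the pad and scraper at about (318,245). w2 shows the plate at (315,248) with four chips, and the stand at (188,240). Enlarging for corners.

```bash
python3 - <<'E'
from h import *
crop("w2",115,165,385,325,2.9,"w2c"); crop("w1",275,175,365,310,4.4,"w1c")
crop("w1",0,165,270,325,2.9,"w1d")
E
```

```text
(no output)
```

View pics/w2c.png

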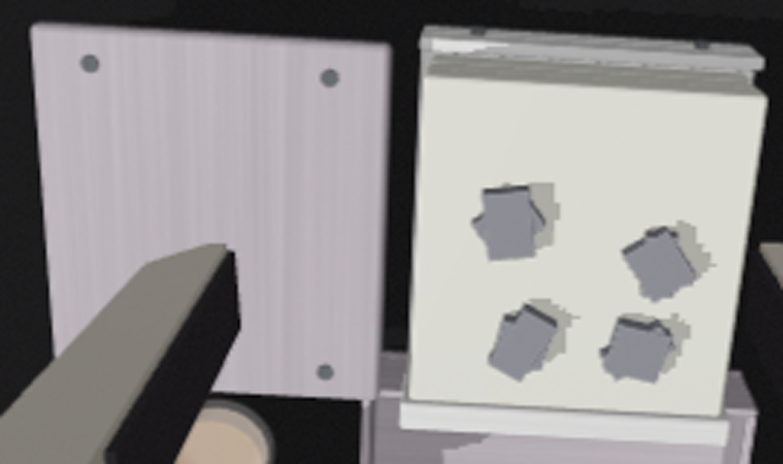

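View pics/w1c.png

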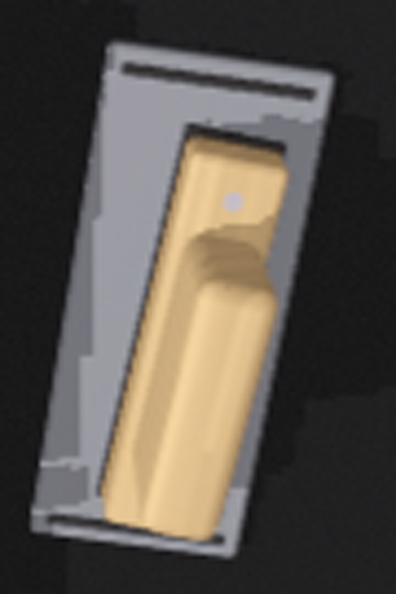

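View pics/w1d.png

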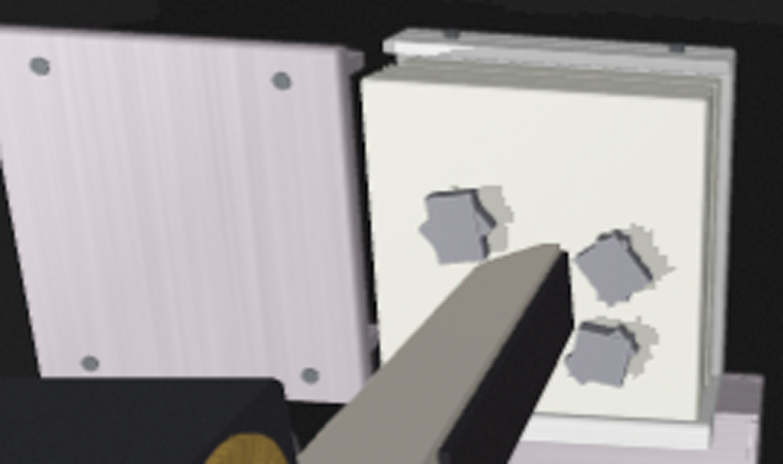

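```bash
python3 - <<'E'
from h import *
import pickle
c2=cam(pickle.load(open("pics/w2.pkl","rb"))); c1=cam(pickle.load(open("pics/w1.pkl","rb"))); ct=cam(pickle.load(open("pics/top1.pkl","rb")))
def f(c,pts,k,o,z): return np.array([p2w(c,o[0]+(x+.5)/k-.5,o[1]+(y+.5)/k-.5,z)[:2] for x,y in pts])
def quad(n,P):  # NL,NR,FR,FL
    s=[np.linalg.norm(P[i]-P[(i+1)%4]) for i in range(4)]
    d=P[3]-P[0]+P[2]-P[1]; print(n,"cen",P.mean(0).round(1),"yaw",np.degrees(np.arctan2(d[1],d[0])).round(2),"sides",np.round(s,1))
A=(2.9,(115,165)); B=(4.4,(275,175)); D=(2.9,(0,165))
quad("plate w2",f(c2,[(427,76),(767,96),(722,415),(409,401)],*A,65))
quad("plate w1",f(c1,[(361,77),(707,98),(697,420),(385,405)],*D,65)) 
T=(4,(180,130))
quad("plate top",f(ct,[(249,490),(487,502),(495,250),(262,243)],*T,65))
S=f(c2,[(32,25),(390,45),(376,400)],*A,48); quad("stand w2",np.array([*S,S[0]+S[2]-S[1]]))
quad("stand top",f(ct,[(507,510),(749,520),(756,245),(515,238)],*T,48))
quad("pad w1",f(c1,[(112,44),(334,73),(238,555),(33,530)],*B,6))
quad("pad top",f(ct,[(43,485),(152,496),(188,236),(80,224)],*T,6))
print("standnear-right w1",f(c1,[(358,50)],*D,48),S[1])
P=f(c1,[(198,283),(275,298),(212,540),(135,525)],*B,74); quad("rib w1",P)
b=f(c1,[(188,148),(287,165)],*B,30); print("block near",b, f(c1,[(233,203)],*B,30))
quad("rib top",f(ct,[(65,405),(102,412),(127,288),(93,282)],*T,74))
quad("block top",f(ct,[(62,448),(108,455),(150,258),(103,250)],*T,30))
print("chips",f(c2,[(512,222),(660,265),(523,342),(640,350)],*A,73))
E
```

```text
plate w2 cen [515.2  -1.4] yaw -3.75 sides [137.1 147.7 139.6 149. ]
plate w1 cen [514.9  -0.7] yaw -3.66 sides [138.2 148.8 138.1 149.8]
plate top cen [515.7  -2. ] yaw -3.56 sides [143.5 153.3 142.7 150.6]
stand w2 cen [ 507.6 -160.5] yaw -3.99 sides [147.3 168.2 147.3 168.2]
stand top cen [ 509.4 -160.8] yaw -3.7 sides [147.5 169.6 149.5 168. ]
pad w1 cen [529.3 163.4] yaw -8.07 sides [ 68.  167.8  69.3 167.5]
pad top cen [531.1 163.5] yaw -8.16 sides [ 69.8 168.2  70.5 169.1]
standnear-right w1 [[428.85894261 -72.70760045]] [428.00769796 -81.18522973]
rib w1 cen [530.7 165.2] yaw -11.59 sides [21.3 75.3 22.4 75. ]
block near [[467.27492615 162.91596964]
 [472.46107582 191.99727082]] [[484.20024318 176.63852914]]
rib top cen [532.9 164.4] yaw -12.23 sides [22.8 76.4 21.  76.2]
block top cen [533.5 166. ] yaw -12.02 sides [ 29.1 126.4  30.3 127. ]
chips [[496.66547158 -30.82419247]
 [516.01169968  30.83016852]
 [551.81950043 -25.87974111]
 [555.71303068  24.18175695]]
```

```bash
python3 - <<'E'
from h import *
import pickle
c1=cam(pickle.load(open("pics/w1.pkl","rb"))); ct=cam(pickle.load(open("pics/top1.pkl","rb")))
for z in (0,100,200,250): print(z,p2w(c1,495,180,z)[:2],p2w(c1,487,290,z)[:2],p2w(c1,502,155,z)[:2],p2w(ct,115,200,z)[:2],p2w(ct,115,270,z)[:2])
print(p2w(ct,210,160,0),p2w(ct,345,170,0))
E
```

```text
0 [436.78425942 402.74035175] [602.65699728 420.27633718] [403.35568237 406.00263452] [587.4475512  407.27569342] [407.59057001 403.38758149]
100 [415.1619939  340.70467041] [544.50546094 354.37879904] [389.09521457 343.24851799] [573.65704483 370.79299464] [409.2686578  367.23927965]
200 [393.53972838 278.66898907] [486.35392461 288.4812609 ] [374.83474677 280.49440147] [559.86653845 334.31029585] [410.9467456  331.09097781]
250 [382.72859562 247.65114839] [457.27815645 255.53249182] [367.70451288 249.1173432 ] [552.97128527 316.06894646] [411.7857895  313.01682689]
[687.61318663 160.28146291   0.        ] [ 653.06659435 -191.61388347    0.        ]
```

```bash
cat >> h.py <<'E'
p=np.pi
RC=np.array([515.2,-1.4]); RY=np.radians(-3.7)
rx=np.array([np.cos(RY),np.sin(RY)]); ry=np.array([-rx[1],rx[0]])
def rk(x,y,z): return [*(RC+x*rx+y*ry),z]
SC=np.array([531.7,165.3]); SY=np.radians(-11.9)
PC=np.array([530.2,163.5]); PY=np.radians(-8.1)
E
python3 - <<'E'
from h import *
from bench import robot
o=[p,0,p+SY]
robot.move_ptp([*SC,120],o)
robot.move_gripper(0.65)
d=snap(robot,"wrist","w3")
robot.move_linear([*SC,35.5],o,speed=100,f_stop=8)
print(robot.current_t(),robot.current_tcp_pos(),robot.current_contact_force(),robot.current_gripper_width())
E
```

```text
6.2917 [532.24874626 165.38974015  36.03788923] [-0.04383535  0.22410065 -0.20836302] 0.6493402741569286
```

View pics/w3.png

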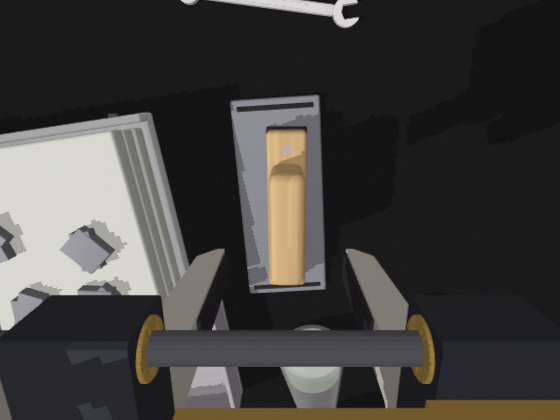

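w3 shows the scraper upright in the frame (columns 267–306) and centred between the fingers, so it's aligned. Gripping now.

```bash
python3 - <<'E'
from h import *
from bench import robot
robot.move_gripper(0.0)
g=robot.current_tcp_pos(); print(robot.current_gripper_width()*93,g,robot.current_contact_force())
robot.move_linear([g[0],g[1],130],speed=150)
o=[p,0,p/2+RY]
robot.move_linear(rk(-54,0,130),o,speed=200)
d=snap(robot,"wrist","w4"); d=snap(robot,"scene","s4")
print(robot.current_t(),robot.current_tcp_pos(),robot.current_contact_force())
crop("s4",180,120,360,300,3,"s4c")
E
```

```text
23.362946044416567 [531.77878562 165.3999219   35.60307436] [-0.07136947  1.56525174  0.83423994]
9.4167 [461.38041695   2.45127764 129.91583949] [ 0.61250954  0.43685177 -2.09308019]
```

View pics/w4.png

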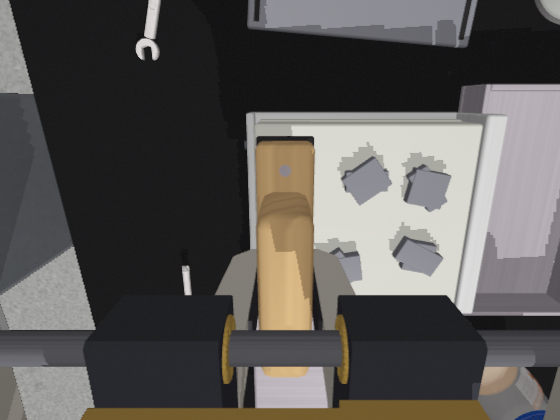

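View pics/s4c.png

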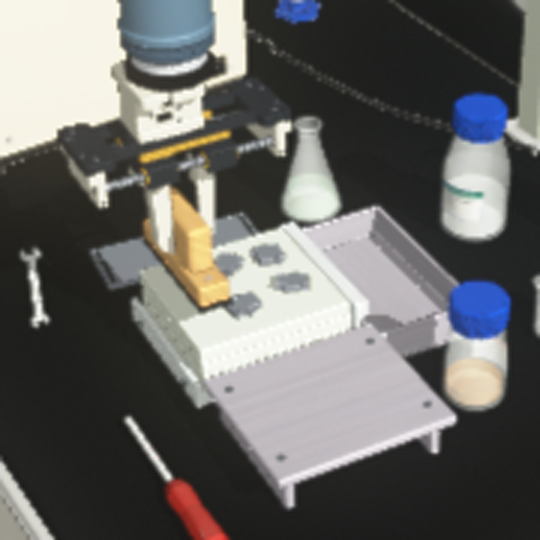

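```bash
python3 - <<'E'
from h import *
from bench import robot
o=[p,0,p/2+RY]
print(robot.move_linear(rk(-54,0,103),o,speed=120))
print(robot.move_linear(rk(-54,0,95.8),o,speed=30,f_stop=6), robot.current_tcp_pos(),robot.current_contact_force())
z=robot.current_tcp_pos()[2]
print(robot.move_linear(rk(60,0,95.8),o,speed=70,f_stop=25),robot.current_contact_force(),robot.current_tcp_pos())
print(robot.move_linear(rk(83,0,95.8),o,speed=40,f_stop=25),robot.current_contact_force())
d=snap(robot,"wrist","w5"); d=snap(robot,"scene","s5")
print(robot.current_t(),robot.current_tcp_pos(),robot.current_contact_force())
crop("s5",180,120,360,300,3,"s5c")
E
```

```text
False
False [461.30384782   2.11281383  95.84868964] [-0.29958881  0.09843964 -2.17171423]
False [ 0.46980649  0.0913177  -2.76457985] [574.77231944  -5.21013288  95.86678825]
False [ 1.10892136  0.12849506 -2.43015737]
12.7833 [597.74738579  -6.66700655  95.67636174] [-0.91537175  0.31083447 -2.47980949]
```

View pics/w5.png

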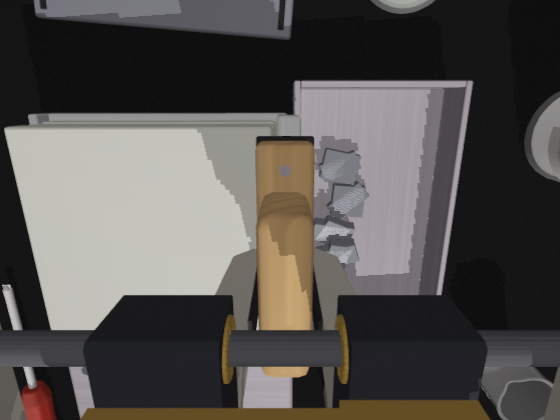

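View pics/s5c.png

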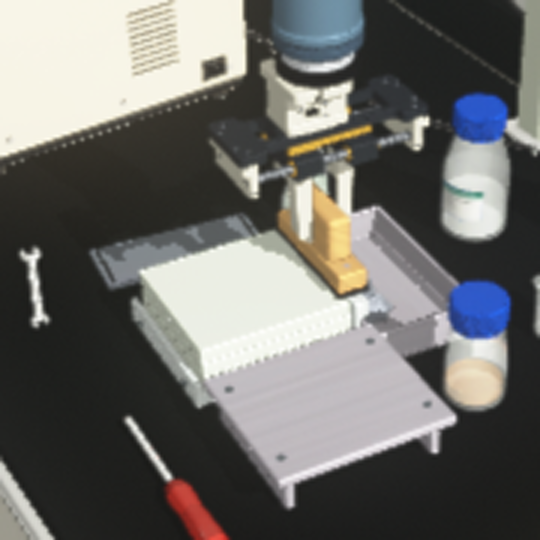

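The top plate is clear and four chips sit just beyond the lip in the tray (w5 at 340,165; 348,200; 333,230; 342,250). I'll lift and check they stayed in the tray.

```bash
python3 - <<'E'
from h import *
from bench import robot
o=[p,0,p/2+RY]
robot.move_linear(rk(83,0,125),o,speed=120)
robot.move_linear(rk(40,70,140),[p,0,p*.75+RY],speed=220)
d=snap(robot,"wrist","w6"); snap(robot,"top","t6")
crop("t6",220,130,320,270,4,"t6c")
print(robot.current_t())
E
```

```text
14.2083
```

View pics/w6.png

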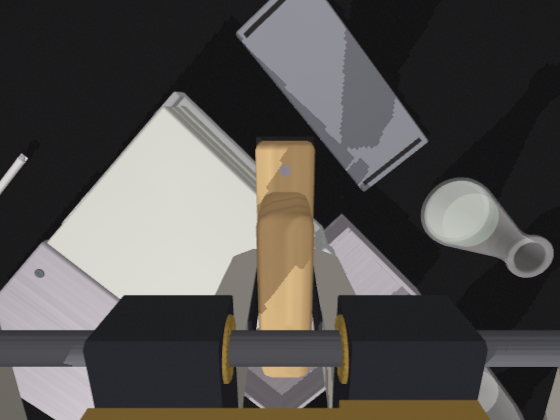

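View pics/t6c.png

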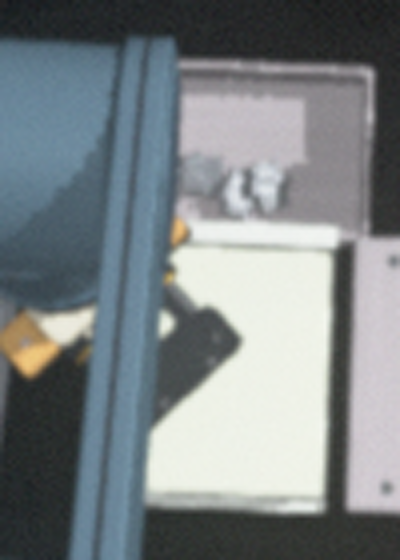

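The chips lie in the tray (t6c at 200–270, 170–205) and the plate and lip are clear. Next I place the scraper back.

```bash
python3 - <<'E'
from h import *
from bench import robot
o=[p,0,p+PY]
robot.move_linear([*PC,120],o,speed=180)
robot.move_linear([*PC,42],o,speed=120)
print(robot.move_linear([*PC,35.0],o,speed=20,f_stop=4),robot.current_tcp_pos(),robot.current_contact_force())
robot.move_gripper(0.5)
robot.move_linear([*PC,130],o,speed=150)
o=[p,0,p/2+RY]
robot.move_linear(rk(-120,60,200),[p,0,p+RY],speed=220)
snap(robot,"wrist","w7")
print(robot.current_t())
E
```

```text
True [530.65259547 163.60142589  35.56884478] [-0.01411113 -0.07550545  4.88994461]
18.65
```

View pics/w7.png

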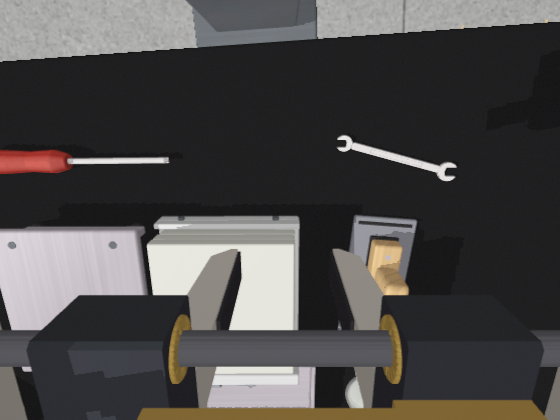

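```bash
python3 - <<'E'
from h import *
from bench import robot
o=[p,0,p/2+RY]
robot.move_linear(rk(-20,92,170),o,speed=200)
robot.move_gripper(0.75)
d=snap(robot,"wrist","w8")
robot.move_linear(rk(0,92,120),o,speed=150)
print(robot.move_linear(rk(0,92,56),o,speed=80,f_stop=6),robot.current_tcp_pos(),robot.current_contact_force())
print(robot.current_t())
E
```

```text
False [521.57791296  90.43153863  56.45108645] [-0.2795825   0.94259932  0.45800268]
22.4833
```

View pics/w8.png

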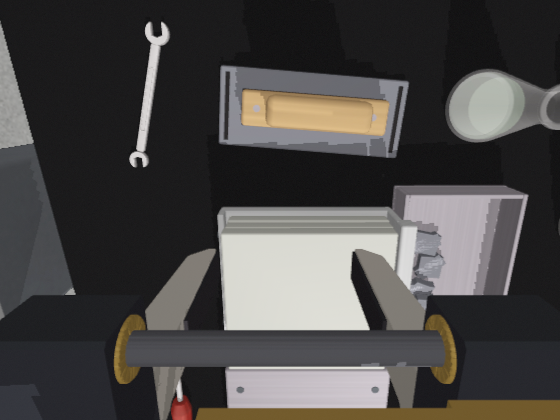

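w8 shows the scraper upright and lengthwise, centred on the pad (243–388, 112), and the chips in the tray near wall (425,260). Now the push.

```bash
python3 - <<'E'
from h import *
from bench import robot
o=[p,0,p/2+RY]
for y,s in ((80,30),(70,25),(30,45),(-20,45),(-72,45)):
    print(y,robot.move_linear(rk(0,y,56),o,speed=s,f_stop=15),robot.current_contact_force().round(2),robot.current_tcp_pos()[2])
robot.move_linear(rk(0,-62,56),o,speed=80)
robot.move_linear(rk(-10,10,170),o,speed=200)
snap(robot,"wrist","w9"); snap(robot,"scene","s9"); snap(robot,"top","t9")
print(robot.current_t())
crop("t9",180,130,380,280,4,"t9c");crop("s9",180,120,360,300,3,"s9c")
E
```

```text
80 False [ 0.3   0.1  -0.82] 56.07616902319208
70 False [-0.71 -0.39  0.82] 55.963552412765836
30 False [ 0.45 -0.02  0.7 ] 56.050224415753
-20 False [ 0.01 -0.55 -0.29] 55.92371225012409
-72 False [ 0.51 -0.33 -0.38] 56.128805904941956
28.4417
```

View pics/w9.png

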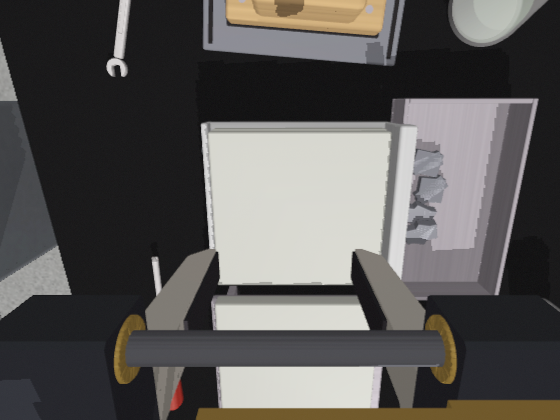

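View pics/s9c.png

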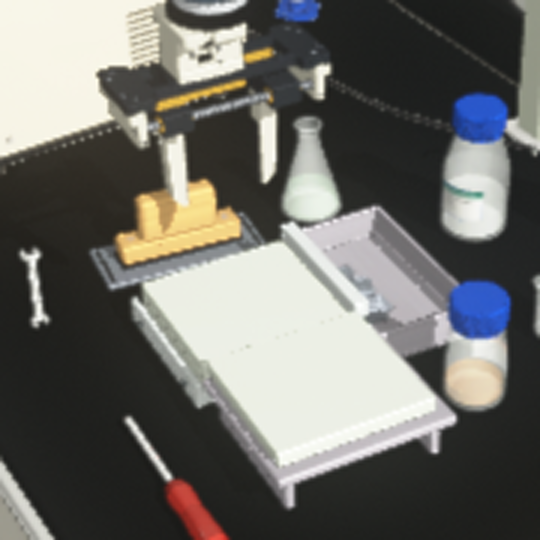

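View pics/t9c.png

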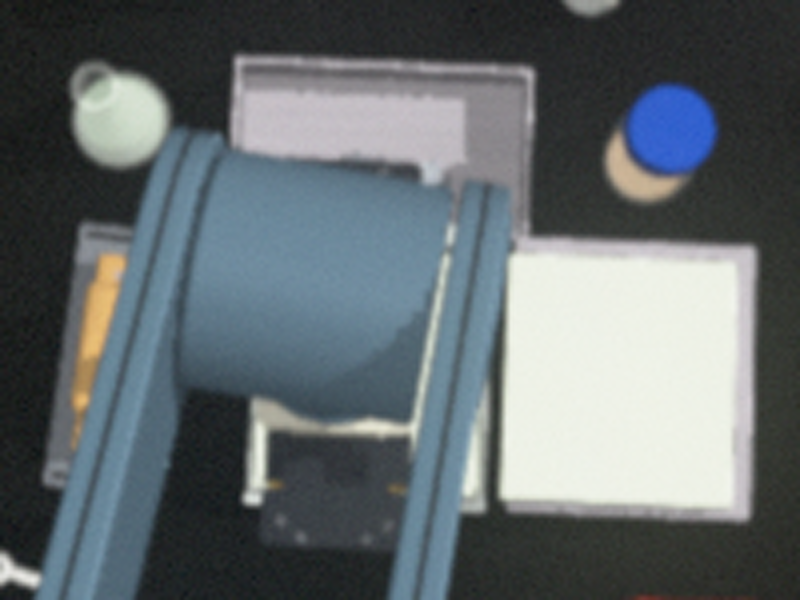

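The plate is on the stand, with a strip of stand about 20 px wide (t9c) visible at its right edge. Computing the remaining travel.

```bash
python3 - <<'E'
from h import *
import pickle
ct=cam(pickle.load(open("pics/t9.pkl","rb")))
def f(pts,z): return np.array([p2w(ct,180+(x+.5)/4-.5,130+(y+.5)/4-.5,z)[:2] for x,y in pts])
P=f([(508,253),(738,263),(733,510),(500,500)],63); S=f([(515,238),(756,245),(749,520),(507,510)],48)
for Q in (P,S):
    d=Q.mean(0)-RC; e=Q[0]-Q[3]+Q[1]-Q[2]; print(Q.mean(0),d@rx,d@ry,np.degrees(np.arctan2(e[1],e[0])), ((Q-RC)@np.c_[rx,ry]).round(1))
E
```

```text
[ 506.32168586 -151.5012822 ] 0.8265738725856914 -150.36135193814624 -3.588209319257006 [[  76.1  -79.9]
 [  75.9 -220.6]
 [ -74.3 -220.6]
 [ -74.4  -80.4]]
[ 509.38512795 -160.79806647] 4.483573522732238 -159.44106716487852 -3.6983270718546892 [[  87.9  -84.7]
 [  89.9 -234.2]
 [ -79.8 -233.2]
 [ -80.1  -85.7]]
```

```bash
python3 - <<'E'
from h import *
from bench import robot
o=[p,0,p/2+RY]
robot.move_linear(rk(0,-58,120),o,speed=180)
robot.move_linear(rk(0,-58,56),o,speed=80,f_stop=6)
robot.move_linear(rk(0,-81.3,56),o,speed=30,f_stop=15)
print(robot.current_tcp_pos(),rk(0,-81.3,56))
robot.move_linear(rk(0,-62,56),o,speed=80)
robot.move_linear(rk(0,-50,150),o,speed=150)
robot.move_linear(rk(-110,60,290),[p,0,p+RY],speed=250)
snap(robot,"wrist","w10")
robot.move_linear([330,150,320],[p,0,p],speed=300)
snap(robot,"scene","s10"); snap(robot,"top","t10")
print(robot.current_t())
crop("t10",180,130,380,280,4,"t10c");crop("s10",180,120,360,300,3,"s10c")
E
```

```text
[509.88382547 -82.79871814  55.91540882] [np.float64(509.9535233390346), np.float64(-82.53053976552816), 56]
34.5333
```

View pics/t10c.png

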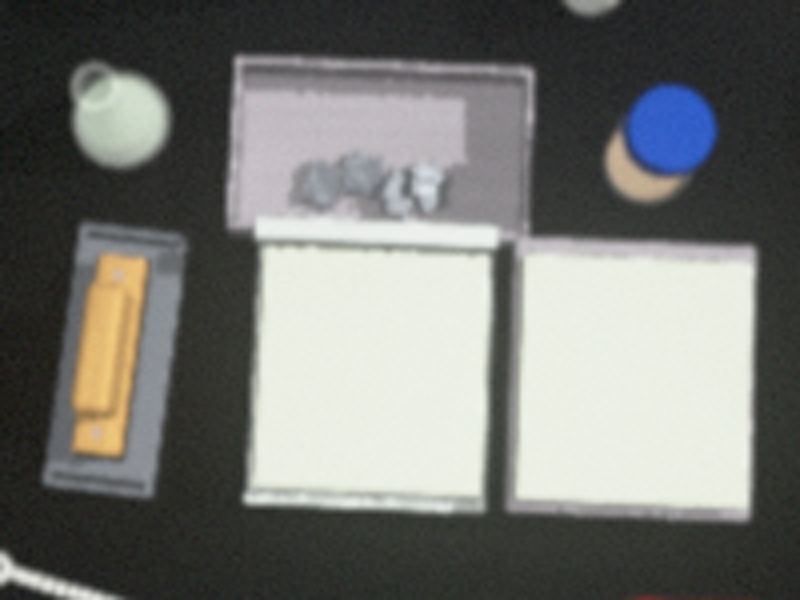

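View pics/s10c.png

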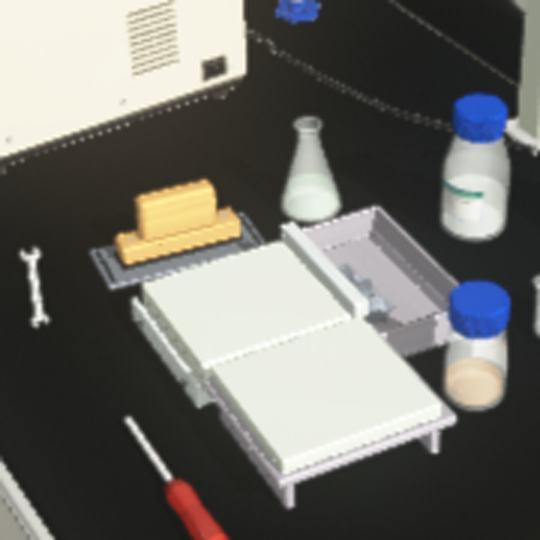

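View pics/w10.png

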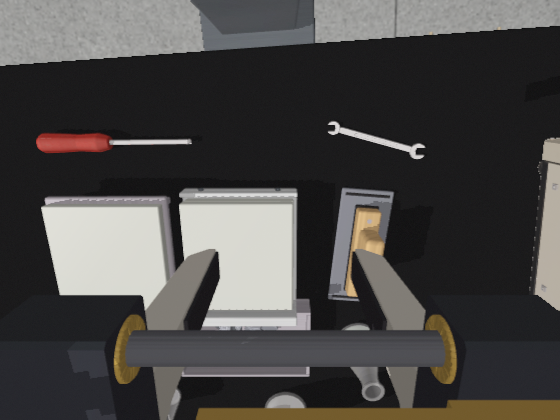

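```bash
python3 - <<'E'
from h import *
import pickle
ct=cam(pickle.load(open("pics/t10.pkl","rb")))
def f(pts,z): return np.array([p2w(ct,180+(x+.5)/4-.5,130+(y+.5)/4-.5,z)[:2] for x,y in pts])
for n,Q in (("top",f([(525,254),(755,263),(750,508),(516,499)],63)),("stand",f([(515,238),(756,245),(749,520),(507,510)],48)),("mid",f([(260,243),(492,250),(485,500),(250,490)],50))):
    d=Q.mean(0)-RC; e=Q[0]-Q[3]+Q[1]-Q[2]; print(n,(d@rx).round(1),(d@ry).round(1),np.degrees(np.arctan2(e[1],e[0])).round(2), ((Q-RC)@np.c_[rx,ry]).round(1).tolist())
crop("w10",30,180,310,320,2.8,"w10c")
E
```

```text
top 1.6 -160.5 -3.78 [[75.9, -90.3], [76.3, -230.9], [-72.7, -230.8], [-73.4, -90.0]]
stand 4.5 -159.4 -3.7 [[87.9, -84.7], [89.9, -234.2], [-79.8, -233.2], [-80.1, -85.7]]
mid 2.0 0.6 -3.11 [[77.8, 73.4], [79.5, -70.6], [-74.7, -72.0], [-74.8, 71.6]]
```

View pics/w10c.png

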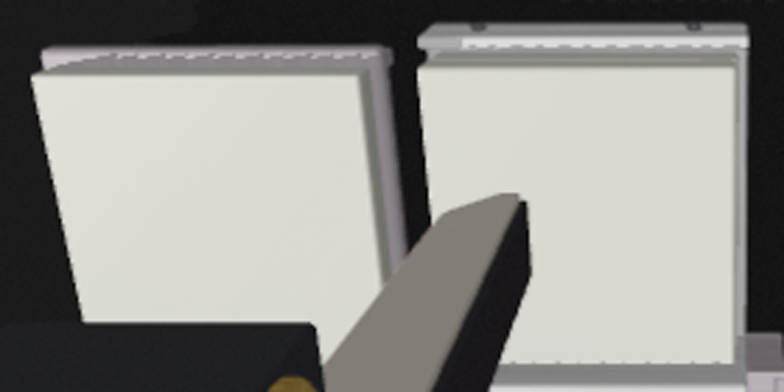

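All checks pass: the plate centre is within 1 mm (y) and 3 mm (x) of the stand's centre, square to 0.1°, and the middle plate is still in place. Handing in.

```bash
python3 - <<'E'
from bench import robot
print(robot.current_contact_force(),robot.current_t()); robot.hand_in()
E
```

```text
[-0.70423997  0.64321987  0.00926272] 34.5333
the job is handed in; nothing more can be done
```

The job is done and handed in at 34.5 s of the 72 s allowed. No verdict came back, so what follows rests on my own checks.

- **Wiping:** I swept all four off-cuts over the far lip in one pass, with the scraper's sole about 1 mm above the plate and the fingers well above the off-cuts. The last pictures show all four in the tray, close to its near wall.
- **Scraper:** It stands upright and lengthwise on its pad, roughly in the middle.
- **Top plate:** I pushed it across with the two open fingertips in two strokes, never lifting it. It lies about 1 mm (y) and 3 mm (x) from the stand's centre and is square to about 0.1°. It clears the stack by about 20 mm.
- **Lower plates and other items:** The middle plate measured within about 2 mm of its place. It read about 0.6° off the rack's angle, which I put down to the coarse top picture. I did not measure the lowest plate separately. The other things on the worktop look unmoved.

Nothing failed or clearly disagreed. Sizes measured from the pictures came out 1–3% off the given ones, which is in line with the stated calibration. The push force was too small to stand out from sensor noise, so I judged the push from the pictures.

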